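Post the dictionary into the book steriliser and set its timer

ROBOT

A 6-joint arm with a two-finger parallel gripper is mounted at the origin on the work surface. World frame = base frame: x ahead of the robot, y to its left, z up, the work surface at z = 0. Lengths are in mm, angles in rad, forces in N, time in s.
With the tool pointing down it reaches from about 275 to 825 mm from the base axis. Payload 4.9 kg.
Tool frame: the origin (TCP) lies at the very end of the fingers, on their centre line; the grasp point (between the pads) lies 19 mm behind it; z points along the fingers, y is the line along which they close (so a half turn about z gives the same grasp; the last joint's range is limited). The gripper opens to 85 mm and grips with 20 to 120 N. Pads are 22 mm wide; open, the fingers measure 114 mm over their backs; the gripper's body (76 mm by 85 mm) begins 54 mm behind the grasp point. The pads swing forward as they close: fully open they stand 13 mm farther back than shut.
Start: joints at [-1.274, 0.326, -0.193, 1.052, 0, 1.437], TCP at [229.692, -499.76, 231.281] pointing down, gripper open.
Joint ranges: [-2.65, 2.65], [-0.97, 1.79], [-1.3, 1.35], [-1.93, 2.1], [-1.47, 1.37], [-3.14, 3.14]. Speed limits (rad/s): [2.57, 2.57, 3.14, 3.14, 3.14, 3.14].

INTERFACE

Orientations are given as [roll, pitch, yaw] about the fixed x, y, z axes, in that order (R = Rz(yaw) Ry(pitch) Rx(roll)).
In Python, from bench import bot, solve_ik, imaging gives the robot as it stands. Calls block until the motion is done:
- bot.move_ptp(position, orientation): joint-space move of the TCP to a pose.
- bot.movel(position, rot=None, max_speed=150, threshold=None): straight line of the TCP; rot=None keeps the orientation; max_speed is the mean speed in mm/s. With threshold (N) it stops when the force on the tool has changed by that much, and returns True; else False.
- bot.move_j(angles): joint-space move.
- bot.grip(opening, effort=None): opening from 0.0 (shut) to 1.0 (fully open); effort is the grip in N (None keeps the last); returns when the fingers have stopped.
- bot.dwell(seconds).
- solve_ik(position, orientation): joint angles nearest the present ones, or None.
- bot.get_state(): the state.
- imaging.capture(name): name is "scene" or "top"; returns the picture (400x640x3 uint8, blue, green, red); there is no depth.
- imaging.camera_model(name): a dict with "K" (3x3 intrinsics, pixels), "k1" (the pictures are not rectified: a ray, as slopes to the right and down, at radius r is drawn at 1 + k1 r^2 times it, then the intrinsics apply), "position" and "rotation" of the camera in the world. Camera axes: x right, y up, looking along -z (the intrinsics and any distortion apply to the point x, -y, -z); pixel columns grow to the right and rows downward; lengths in mm; the calibration is good to about 2 mm. A picture is of the moment at which its call begins. camera_model takes no time and is no camera call.
A pose or a line that the arm cannot do raises bot.IKError and nothing moves.
- bot.sign_off(): hands the job in; it is judged then, once.
The state is a dict: "t": time; "qpos": joint angles; "joint_velocities": joint speeds; "effort": joint torques, N m; "tcp_pos": TCP position; "orientation": TCP orientation; "contact_force": force on the tool from outside, world axes, zero at the start; "wrist_torque": the same for the moment, N m; "opening": opening from 0.0 (shut) to 1.0 (fully open); "gripper_force": force on a finger pad.
Only numpy, scipy, OpenCV 4.12 (cv2) and the standard library are available. Lean on these libraries where they do the work, as an engineer would, in place of code of your own. Each camera call takes 0.05 s, during which the arm holds its last target. There are 200 camera calls.

TASK

Put the small pocket dictionary from the desk pad on the ledge of the book steriliser and push it through the sprung flap, so that it drops inside and the flap falls shut. Then turn the lever on the timer box clockwise to the sixth mark after the long off mark (count the clicks; the off mark is zero) and let it rest there. Leave the small round knob and the other things on the desk as they are.

Things in the scene. Friction and masses are not known exactly. Their poses are not given: they have to be found in the camera images.
- dictionary: pocket dictionary, the smallest book: a rigid brown book 84 (own x) x 52 (own y) x 24 mm, 100 to 190 g, lying flat on the rubber desk pad (pad: 150 x 150 x 3 mm, flat on the desk). Origin at the centre of its underside; z up
- dict_mid (a point): centre of the dictionary's volume, 12 mm above its origin
- cabinet: book steriliser, fixed, 260 deep (own x) x 170 x 162 mm high; origin on the desk under its centre, +x away from the robot. Front half (x -130 to +1) is a flat ledge at z = 100, with side rims 8 mm high, 5 wide. Behind it a closed box, clear roof, front face at x = 0, entered only by the flapped opening, 130 wide, 56 high above the ledge; inside is a pit, floor at z = 6, 120 long
- sill (a point): middle of the ledge's inner edge, right at the flap (cabinet x = 1 mm, z = 100 mm). A book pushed in along cabinet +x by clearly more than half its length tips over this sill and drops into the pit by itself
- flap (a joint): aluminium flap 124 x 50 mm hung from a hinge along the top of the opening (cabinet x = 6 mm, z = 154 mm); 0 = shut, grows to 1.5 rad as it swings inwards (to cabinet +x). A light spring shuts it: under 1 N at its lower edge opens it
- control: timer box, fixed: grey, 160 (own x) x 210 (own y) x 50 mm high, origin on the desk under its centre. On top: the timer lever (y = +30) and a small round knob (32 mm across, 23 high, at y = -75). Ten marks round the lever, 30 degrees apart, from 57 mm off its axis, run clockwise from the off mark, which is longer (16 mm, others 7) and lies at +135 degrees from the box's +x
- dial_axis (a point): turning axis of the timer lever (vertical), at the level of the timer box's top, 50 mm above the desk
- timer (a joint): timer lever, rad, grows clockwise from above; 0 = at the off mark, mark n at n x 0.5236; end stops just beyond marks 0 and 9. It points at box angle 135 degrees minus this value. Black bar 12 mm wide, from 20 mm behind the axis to 52 mm ahead, 6 to 28 mm above the box, over a disc of radius 30, 7 high. Sprung detents hold it at each mark; 2 to 3 N sideways near its tip turn it
- lever_tip (a point): on the lever's top, 45 mm from the axis towards its pointing end
- mode_mark (a point): white mark near the edge of the small round knob's top, which turns easily and is to be left alone
- book_low: paperback 148 (own x) x 105 x 26 mm on the desk beyond the pad; bystander, origin under its centre
- book_high: paperback 140 (own x) x 100 x 20 mm on top of the other paperback (its top 46 mm above the desk); bystander, origin under its centre
- pen_mug: white mug, radius 36 mm, 95 mm high, with two pens up to 149 mm high, at the pad's far corner; bystander, origin under its centre
- tape_roll: roll of clear tape lying flat, radius 45 mm, 24 mm high, at the pad's near corner; bystander, origin under its centre
- stapler: black stapler 130 (own x) x 34 x 48 mm on the desk just beyond the timer box; bystander, origin under its centre
- stamp: wooden rubber stamp, radius 20 mm, 66 mm high, standing in front of the steriliser; bystander, origin under its centre

How it is judged (in metres and radians):
On the way, in this order (a step that is already met when the one before it is completed fails the run):
1. the dictionary pushes the flap open (value of joint flap above 0.4 rad), for 0.02 s.
2. the dictionary lies inside the steriliser below the sill and the flap is shut (x of dict_mid in the frame of cabinet between 0.015 and 0.125 m and y of dict_mid in the frame of cabinet between -0.08 and 0.08 m and z of dict_mid in the frame of cabinet below 0.075 m and value of joint flap below 0.12 rad), for 0.2 s.
3. the timer lever clicks into the sixth mark after the off mark (value of joint timer between 2.9916 and 3.2916 rad), for 0.2 s.
At the end, for the whole second after the job is handed in: the dictionary is at rest in the steriliser behind the flap, its centre lower than 75 mm above the desk (below the sill), the flap is shut (within 0.12 rad) and the timer lever rests at mark 6 (3.14 rad) within 0.15 rad (all of step 2 and all of step 3 and linear speed of dictionary below 0.02 m/s); the robot touches nothing.
It fails at once if a bystander (paperbacks, pen mug, tape roll, stapler, stamp) is moved more than 40 mm (distance of any of book_low, book_high, pen_mug, tape_roll, stapler, stamp from where it was at the start of the episode above 0.04 m).
It fails at once if the pen mug or the stamp is tipped over (angle between any of pen_mug, stamp's own z axis and vertical above 0.6 rad).
It fails at once if the small round knob is turned (its mark moves more than 6 mm) (distance of mode_mark from where it was at the start of the episode above 0.006 m).
It also fails if it takes over 72 s, if anything falls off the work surface, if the arm or the gripper's body presses on something with over 40 N, if the wrist force passes 120 N, or if a joint passes its speed limit or range.

## Working session

There is one attempt and no reset: what is moved stays moved. The work goes in short steps, each a Python script; the robot and the scene stay as the last script left them, time stands still between calls to the robot, and variables do not carry over. Pictures are saved under pics/ and viewed, at most 10 in all, crops included, and the job is handed in when it is done.

```bash
ls; mkdir -p pics
cat > h.py <<'E'
import numpy as np, cv2
from bench import bot, solve_ik, imaging
def snap(n,f):
    im=imaging.capture(n); cv2.imwrite('pics/'+f,im); return im
def ray(n,uv):
    m=imaging.camera_model(n);K=np.array(m['K'],float);k=m['k1']
    d=np.atleast_2d(np.array(uv,float)); d=np.c_[(d[:,0]-K[0,2])/K[0,0],(d[:,1]-K[1,2])/K[1,1]]
    u=cv2.undistortPoints(d[:,None],np.eye(3),np.array([k,0,0,0,0.]))[:,0]
    return np.array(m['position'],float),np.c_[u[:,0],-u[:,1],-np.ones(len(u))]@np.array(m['rotation'],float).T
def plane(n,uv,z):
    p,d=ray(n,uv); return p+d*((z-p[2])/d[:,2])[:,None]
def proj(n,P):
    m=imaging.camera_model(n);K=np.array(m['K'],float)
    c=(np.atleast_2d(P)-m['position'])@np.array(m['rotation'],float)
    u=np.c_[c[:,0]/-c[:,2],-c[:,1]/-c[:,2]]; u=u*(1+m['k1']*(u**2).sum(1))[:,None]
    return u*[K[0,0],K[1,1]]+[K[0,2],K[1,2]]
E
python3 - <<'E'
from h import *
for n in('top','scene'):
    snap(n,n+'0.png'); m=imaging.camera_model(n); print(n,{k:np.round(v,3).tolist() for k,v in m.items()})
print(bot.get_state())
E
```

```text
pics
top {'K': [[503.074, 0.0, 319.902], [0.0, 503.074, 211.668], [0.0, 0.0, 1.0]], 'k1': 0.02, 'position': [394.601, 4.814, 1762.833], 'rotation': [0.056, -0.0, -1.575]}
scene {'K': [[369.613, 0.0, 324.279], [0.0, 369.613, 199.669], [0.0, 0.0, 1.0]], 'k1': -0.037, 'position': [875.908, -554.025, 891.899], 'rotation': [0.697, 0.002, 0.61]}
{'t': 0.1, 'qpos': array([-1.27419174e+00,  3.26893565e-01, -1.93482078e-01,  1.05201493e+00,
        3.68277229e-06,  1.43658669e+00]), 'joint_velocities': array([-0.00087111, -0.00344981,  0.0033627 , -0.00011359,  0.00084116,
       -0.00096437]), 'effort': array([ 1.07996631e-03, -4.44238079e+01,  2.63038802e+01,  7.86452933e-03,
       -1.63739865e-04, -1.79091622e-06]), 'tcp_pos': array([ 229.53691827, -499.23209368,  230.56787256]), 'orientation': array([-3.14001324e+00, -2.16970424e-04,  4.30814045e-01]), 'contact_force': array([0.38160817, 0.0172928 , 0.17257153]), 'wrist_torque': array([0.04134355, 0.04179481, 0.02529822]), 'gripper_force': 0.0, 'opening': 1.00143951529894}
```

View pics/top0.png

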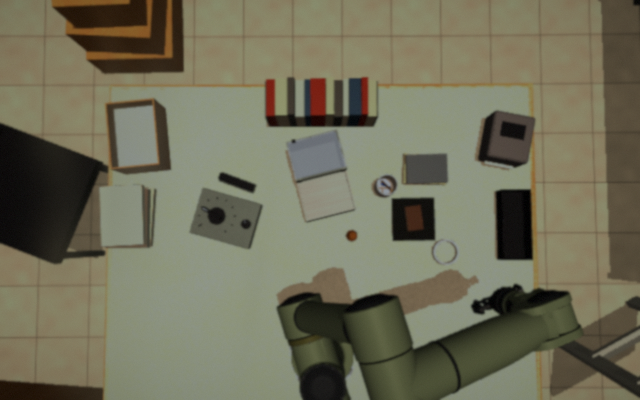

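View pics/scene0.png

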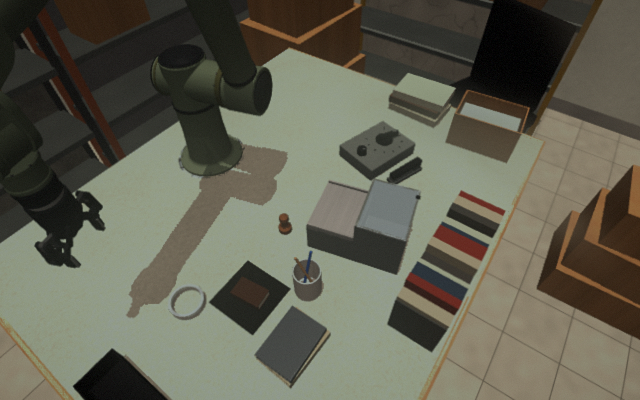

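Top view: dictionary at about (414,217) on the black pad, steriliser (320,175) with its ledge toward the robot, timer box (226,217), lever disc about (217,214), small knob about (246,224). The scene view agrees. Next I enlarge the relevant crops.

```bash
sed -i "s/np.array(m\['rotation'\],float)/Rotation.from_euler('xyz',m['rotation']).as_matrix()/; 1a from scipy.spatial.transform import Rotation" h.py
python3 - <<'E'
from h import *
print(proj('top',[[0,0,0],[229,-499,231]]),proj('scene',[[0,0,0],[229,-499,231]]))
im=cv2.imread('pics/top0.png'); s=cv2.imread('pics/scene0.png')
def up(c,k): return cv2.convertScaleAbs(cv2.resize(c,None,fx=k,fy=k,interpolation=cv2.INTER_CUBIC),alpha=1.6,beta=10)
a=up(im[175:260,180:280],8); cv2.imwrite('pics/a.png',a[:,:800][:600])
b=up(im[120:260,280:460],4); cv2.imwrite('pics/b.png',b)
c=up(s[110:280,270:430],3.5);cv2.imwrite('pics/c.png',c)
E
```

```text
[[321.68457249 354.38245722]
 [487.20857078 294.19677268]] [[211.0600275  154.27286987]
 [ 90.54193733 249.52186379]]
```

View pics/a.png

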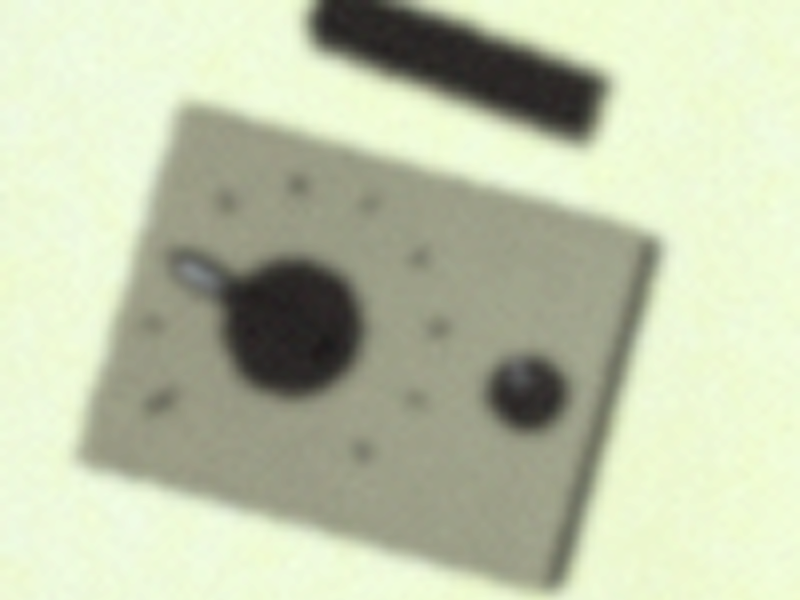

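View pics/b.png

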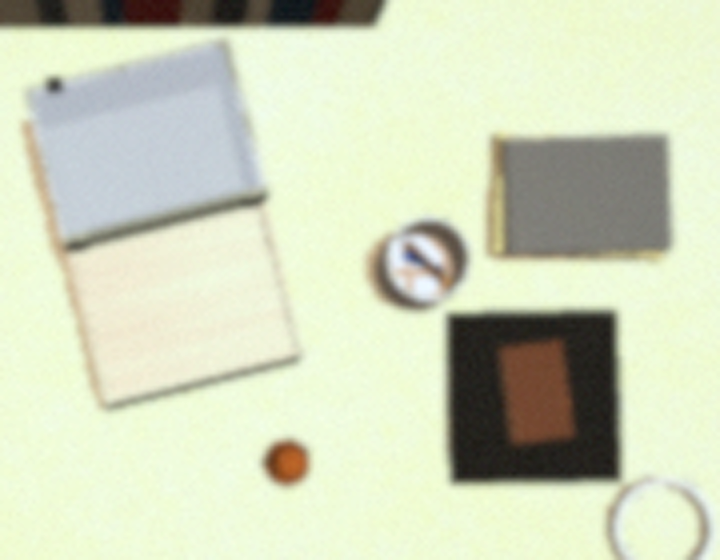

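View pics/c.png

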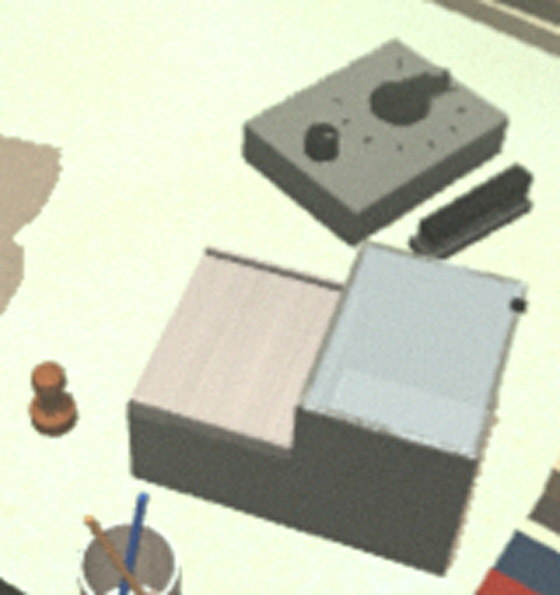

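Enlarged views: the off mark is the long one at crop a (160,402). The lever points at mark 2, mark 6 is at (420,258), and the small knob is at (528,392). The ledge and roof corners of the steriliser are clear in b, and the flap is shut. I turn these into poses.

Run:
```python
from h import *
from scipy.optimize import least_squares
im=cv2.imread('pics/top0.png')
# dial
mk=np.array([[152,323],[227,203],[298,186],[370,204],[420,258],[440,328],[415,400],[362,452]])
n=np.array([1,3,4,5,6,7,8,9])
W=plane('top',mk/8+[180-.44,175-.44],50)[:,:2]
f=lambda p:(p[:2]+60.5*np.c_[np.cos(p[2]-n*np.pi/6),np.sin(p[2]-n*np.pi/6)]-W).ravel()
s=least_squares(f,[W[:,0].mean(),W[:,1].mean(),2.07]); print('dial',s.x,np.abs(s.fun).max())
# cabinet
cb=lambda p,z:plane('top',np.array(p)/4+[280-.4,120-.4],z)[:,:2]
R=cb([[67,247],[265,195],[225,40],[27,92]],162); L=cb([[103,408],[300,357]],108)
print('roof',R.round(1).tolist(),'ledge',L.round(1).tolist())
d=L[0]-L[1]; print('yaw',np.arctan2(-d[0],d[1]),np.arctan2(*-(R[0]-R[1])*[1,-1]),np.arctan2(*(R[3]-R[0])[::-1]),np.linalg.norm(d),np.linalg.norm(R[0]-R[1]),np.linalg.norm(R[3]-R[0]))
# dictionary
c=im[190:250,390:440].astype(int); m=((c[...,2]-c[...,0]>22)).astype(np.uint8)
cs,_=cv2.findContours(m,0,1); k=max(cs,key=cv2.contourArea); r=cv2.minAreaRect(k)
P=plane('top',cv2.boxPoints(r)+[390,190],27)[:,:2]; e=np.diff(np.r_[P,P[:1]],axis=0)
print('dict',P.mean(0),np.linalg.norm(e,axis=1),np.degrees(np.arctan2(e[:,1],e[:,0])))
# scene check
sc=cv2.imread('pics/scene0.png')[265:315,220:280].astype(int)
m=(sc[...,2]-sc[...,0]>22).astype(np.uint8);cs,_=cv2.findContours(m,0,1);k=max(cs,key=cv2.contourArea);M=cv2.moments(k)
print('scene dict',plane('scene',[[M['m10']/M['m00']+220,M['m01']/M['m00']+265]],23))
```

```text
dial [479.05114926 356.65656694   2.07240075] 1.2307368106332888
roof [[581.4, 79.1], [622.6, -79.4], [748.0, -48.1], [706.5, 111.0]] ledge [[454.5, 52.2], [495.9, -110.2]]
yaw 0.24949813259565892 0.25411879276635413 0.24962832141212693 167.58740210437813 163.81621616888415 129.10481873960757
dict [ 469.63915737 -319.90774904] [55.7237181  84.72371672 55.56963692 84.72283598] [ -83.09539084 -173.7677686    96.90542096    6.3364315 ]
scene dict [[ 476.37909092 -317.49610608   23.        ]]
```

```bash
cat >> h.py <<'E'
F=np.array([601.5,1.6]);CY=0.25
def cab(x,y=0): return F+[x*np.cos(CY)-y*np.sin(CY),x*np.sin(CY)+y*np.cos(CY)]
def st(): s=bot.get_state(); print('t',round(s['t'],2),s['tcp_pos'].round(1),s['orientation'].round(3),'op',round(s['opening'],3),'g',s['gripper_force'],'F',s['contact_force'].round(1),'q',s['qpos'].round(2))
E
python3 - <<'E'
from h import *
p=[471,-319.5]; o=[np.pi,0,.112]
bot.move_ptp([*p,150],o); st()
print(bot.movel([*p,5],max_speed=80,threshold=6)); st()
bot.grip(0.0,40); st()
bot.movel([*p,230]); st()
snap('scene','s1.png')
print(bot.get_state()['contact_force'])
E
```

```text
t 1.29 [ 470.7 -320.3  150.3] [3.141 0.    0.111] op 0.996 g 0.0 F [-0.7 -0.4 -0.6] q [-0.73  0.43 -0.26  0.88 -0.    2.3 ]
False
t 3.26 [ 471.3 -319.7    5.4] [ 3.141e+00 -1.000e-03  1.120e-01] op 1.001 g 0.0 F [-0.6  0.2  0.5] q [-0.73  0.6  -0.4   0.56  0.    2.3 ]
t 3.67 [ 471.2 -319.7    5.4] [ 3.141 -0.     0.112] op 0.599 g 42.71303057670593 F [0.1 0.7 3.9] q [-0.73  0.6  -0.4   0.57 -0.    2.3 ]
t 5.33 [ 470.5 -319.1  229.1] [-3.14e+00  1.00e-03  1.12e-01] op 0.596 g 42.15245962142944 F [ 0.2  0.2 -1.4] q [-0.73  0.36 -0.14  1.06 -0.    2.3 ]
[ 0.15730029  0.41731631 -0.91001508]
```

Run:
```python
from h import *
o=[np.pi,0,CY]; p=cab(-60)
bot.move_ptp([*p,230],o)
print(bot.movel([*p,120],max_speed=120,threshold=8)); st()
print(bot.movel([*p,101],max_speed=25,threshold=4)); st()
im=snap('scene','s2.png'); cv2.imwrite('pics/s2c.png',cv2.resize(im[100:300,250:450],None,fx=3,fy=3))
```

```text
False
t 7.64 [544.  -13.5 120.7] [ 3.141e+00 -1.000e-03  2.500e-01] op 0.595 g 42.13075518608093 F [-0.2  0.1 -0.6] q [-0.16  0.41 -0.37  0.79 -0.    2.73]
True
t 8.31 [543.  -13.2 102.4] [-3.141e+00  1.000e-03  2.500e-01] op 0.601 g 42.83666789531708 F [-0.7  0.6  4.4] q [-0.16  0.44 -0.39  0.75 -0.    2.73]
```

View pics/s2c.png

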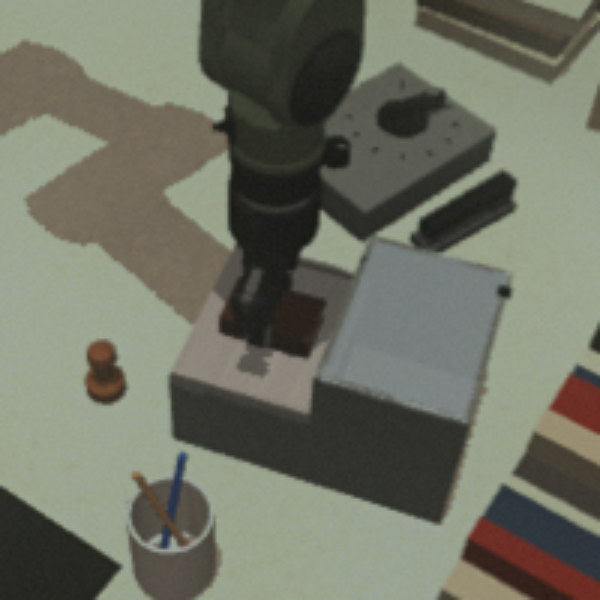

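The dictionary lies on the ledge at crop (275,320), aligned with the rims and short of the flap.

Run:
```python
from h import *
o=[np.pi,0,CY]
bot.grip(1.0); bot.movel([*cab(-60),165]); bot.movel([*cab(-122),165]); bot.grip(0.0,40)
print(bot.movel([*cab(-122),107],max_speed=80,threshold=6)); st()
print(bot.movel([*cab(-40),107],max_speed=60,threshold=20)); st()
print(bot.movel([*cab(-17),107],max_speed=60,threshold=20)); st()
bot.dwell(.3)
bot.movel([*cab(-70),110]); bot.movel([*cab(-70),230]); st()
im=snap('scene','s3.png'); cv2.imwrite('pics/s3c.png',cv2.resize(im[100:300,250:450],None,fx=3,fy=3))
```

```text
False
t 11.58 [483.6 -28.7 107.3] [-3.141e+00  2.000e-03  2.500e-01] op 0.0 g 0.0 F [-0.1  0.9  0.1] q [-0.21  0.34 -0.53  0.7  -0.    2.68]
False
t 13.1 [563.2  -8.2 107.1] [-3.141e+00  1.000e-03  2.500e-01] op -0.003 g 0.0 F [-0.4 -0.3 -0.1] q [-0.15  0.46 -0.33  0.78  0.    2.75]
False
t 13.63 [585.   -2.5 106.8] [-3.14e+00  3.00e-03  2.50e-01] op -0.001 g 0.0 F [ 0.5 -0.1  0.2] q [-0.13  0.5  -0.27  0.81  0.    2.76]
t 15.38 [533.3 -15.6 229.1] [-3.14e+00  3.00e-03  2.50e-01] op -0.004 g 0.0 F [ 0.5 -1.  -0.1] q [-0.17  0.3  -0.24  1.04  0.    2.72]
```

View pics/s3c.png

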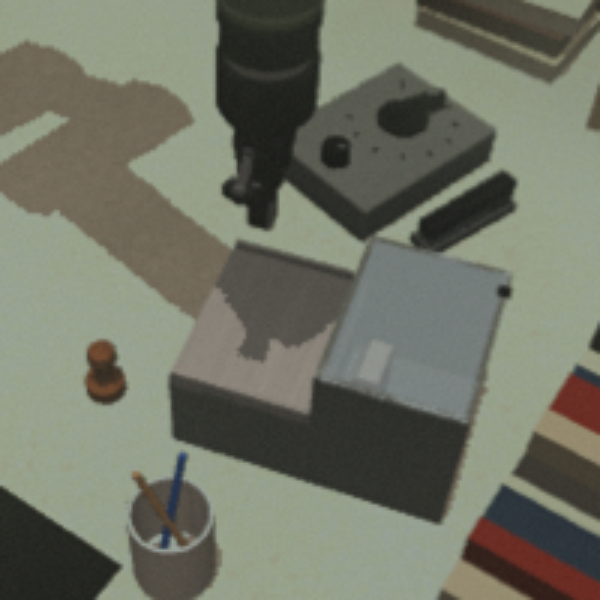

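The ledge is empty, and a pale patch inside at crop (375,360) looks like the dictionary standing on end in the pit. I move the arm clear over the dial and check from the top.

```bash
cat >> h.py <<'E'
A=np.array([479.05,356.66]);T0=2.0724
def lev(n,r=42): a=T0-n*np.pi/6; return A+r*np.array([np.cos(a),np.sin(a)]),a
E
python3 - <<'E'
from h import *
print('patch',plane('scene',[[375,220]],88),'cab+40',cab(40))
p,a=lev(2)
bot.movel([*cab(-70),260]); bot.move_ptp([*p,200],[np.pi,0,a]); bot.grip(.42); st()
for off in (0,np.pi,-np.pi):
  for n in (2,6):
    p,a=lev(n); print(off,n,solve_ik([*p,61],[np.pi,0,a+off]))
im=snap('top','t4.png'); 
c1=cv2.resize(im[120:240,270:370],None,fx=4,fy=4)
im=snap('scene','s4.png'); c2=cv2.resize(im[160:260,300:430],None,fx=3,fy=3)
o=np.zeros((480,800,3),np.uint8); o[:,:400]=c1; o[:300,400:790]=c2; cv2.imwrite('pics/c4.png',cv2.convertScaleAbs(o,alpha=1.7,beta=10))
E
```

```text
patch [[643.57754472  16.2282025   88.        ]] cab+40 [640.25649687  11.49615837]
t 17.75 [501.1 392.2 200.1] [ 3.142 -0.     1.025] op 0.419 g 0.0 F [0.8 0.7 0.2] q [ 0.55  0.51  0.    1.07 -0.    2.67]
0 2 [ 0.54886709  0.63123783 -0.16315472  0.77640378  0.          2.66525729]
0 6 [ 0.44530858  0.56342397 -0.29195845  0.71541391  0.         -1.62709142]
3.141592653589793 2 [ 0.54886709  0.63123783 -0.16315472  0.77640378  0.         -0.47633536]
3.141592653589793 6 [ 0.44530858  0.56342397 -0.29195845  0.71541391  0.          1.51450123]
-3.141592653589793 2 [ 0.54886709  0.63123783 -0.16315472  0.77640378  0.         -0.47633536]
-3.141592653589793 6 [ 0.44530858  0.56342397 -0.29195845  0.71541391  0.          1.51450123]
```

View pics/c4.png

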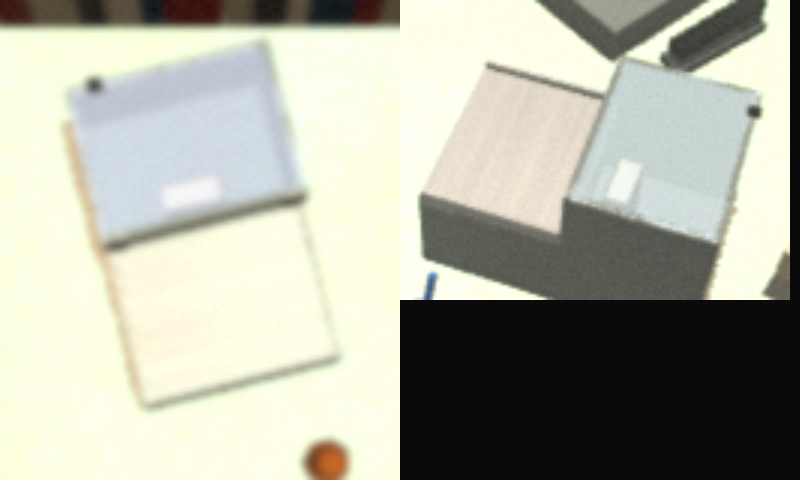

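The dictionary stands on end in the pit (top-view patch at (192,190) of the crop) and the flap line looks as it did when shut. Next is the lever.

Run:
```python
from h import *
p,a=lev(2)
bot.move_ptp([*p,130],[np.pi,0,a+np.pi])
print(bot.movel([*p,61],max_speed=80,threshold=6)); st()
bot.grip(0.0,25); st()
for n in np.arange(2.5,6.01,.5):
    p,a=lev(n); hit=bot.movel([*p,61],[np.pi,0,a+np.pi],max_speed=60,threshold=40)
    print(n,hit,bot.get_state()['contact_force'].round(1))
st(); bot.dwell(.3)
bot.grip(.42); st()
bot.movel([*p,180]); st()
bot.move_ptp([330,150,300],[np.pi,0,np.pi/2]); st()
im=snap('top','t5.png'); cv2.imwrite('pics/a5.png',cv2.convertScaleAbs(cv2.resize(im[175:260,180:280],None,fx=8,fy=8,interpolation=2),alpha=1.6,beta=10)[:600])
```

```text
False
t 21.52 [501.3 392.8  61.6] [-3.141e+00  1.000e-03 -2.116e+00] op 0.418 g 0.0 F [ 0.9 -0.7  0.1] q [ 0.55  0.63 -0.16  0.78 -0.   -0.48]
t 21.88 [503.2 391.9  61.9] [-3.137e+00  1.000e-03 -2.117e+00] op 0.134 g 24.143461883068085 F [ 4.7 -3.3  0.5] q [ 0.55  0.63 -0.16  0.78 -0.   -0.48]
2.5 False [ 5.  -2.4  1.4]
3.0 False [ 6.  -1.2  1.7]
3.5 False [ 5.7 -0.2  2.8]
4.0 False [6.3 1.5 1. ]
4.5 False [ 6.   2.2 -0.4]
5.0 False [ 6.5  3.1 -1.1]
5.5 False [ 8.4  4.7 -2.8]
6.0 False [ 8.3  5.8 -2.8]
t 25.15 [501.9 322.9  62. ] [ 3.134e+00 -2.000e-03  2.077e+00] op 0.132 g 24.88348960876465 F [ 8.3  5.8 -2.8] q [ 0.45  0.56 -0.29  0.71  0.    1.51]
t 25.81 [498.1 319.7  60.6] [-3.140e+00 -1.000e-03  2.074e+00] op 0.42 g 0.0 F [ 0.1  0.7 -0.4] q [ 0.45  0.56 -0.29  0.72  0.    1.51]
t 26.75 [498.6 319.5 179.1] [-3.14  -0.     2.072] op 0.416 g 0.0 F [-0.1 -0.5 -0.4] q [ 0.45  0.44 -0.16  0.97  0.    1.51]
t 27.79 [330.7 150.3 299.7] [ 3.141 -0.     1.571] op 0.42 g 0.0 F [-0.4  0.7 -1. ] q [ 0.22 -0.07 -0.48  1.16  0.    1.79]
```

View pics/a5.png

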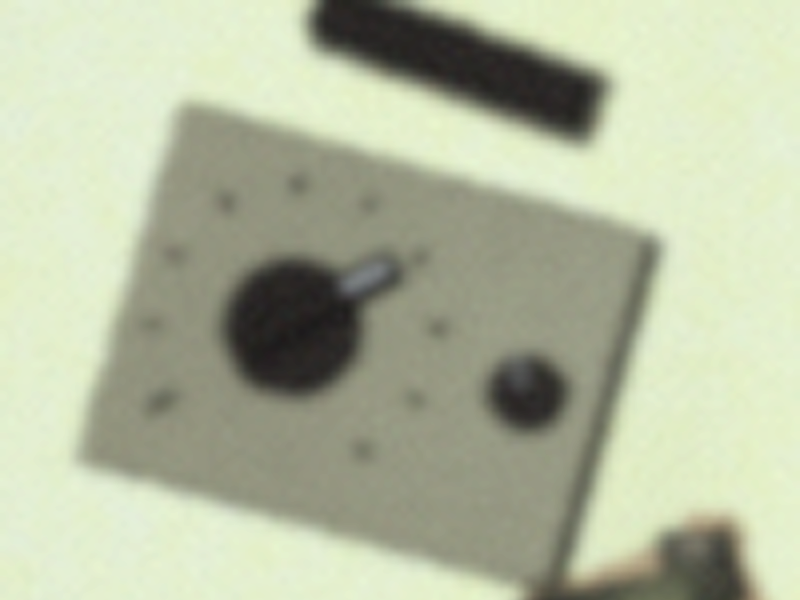

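The lever points at mark 6 (tip at (395,265), mark at (420,258)), the small knob is still at (528,392), and the arm is clear of everything.

```bash
python3 -c "
from h import *
print(bot.sign_off())"
```

```text
the job is handed in; nothing more can be done
None
```

I handed the job in at about 28 s: in the pictures the dictionary stands in the steriliser pit with the flap apparently shut, the lever is at mark 6, and the small knob and stapler look unmoved; I did not measure the other bystanders, and no verdict came back.

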